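# Prop the handheld meter on its sloping rest

## Robot

A 6-joint arm with a two-finger parallel gripper is mounted at the origin on the work surface. World frame = base frame: x ahead of the robot, y to its left, z up, the work surface at z = 0. Lengths are in m, angles in rad, forces in N, time in s.
With the tool pointing down it reaches from about 0.325 to 0.775 m from the base axis. Payload 5.5 kg.
Tool frame: the origin (TCP) lies at the very end of the fingers, on their centre line; the grasp point (between the pads) lies 19 mm behind it; z points along the fingers, y is the direction in which the jaws open and shut (so a half turn about z gives the same grasp; the last joint's range is limited). The gripper opens to 88 mm and grips with 3 to 60 N. Pads are 20 mm wide; open, the fingers measure 115 mm over their backs; the gripper's body (75 mm by 178 mm) begins 61 mm behind the grasp point.
Start: joints at [1.128, 0.091, 1.231, -0, 1.82, -0.057], TCP at [0.226, 0.556, 0.223] pointing down, gripper open.
Joint ranges: [-2.87, 2.87], [-0.86, 2.18], [0.17, 2.46], [-1.51, 4.65], [0.06, 2.69], [-2.65, 2.65]. Speed limits (rad/s): [2.57, 2.57, 3.01, 3.14, 3.14, 3.14].

## Interface

Orientations are given as a unit quaternion [w, x, y, z].
In Python, from bench import env gives the robot as it stands. The module is installed in compiled form; this text tells all that it offers.
- The arm moves only by the tool carry_out, never from a script. Its argument "motion" is a list of rows, each a list of 5 numbers: the shift along the tool's x, y, z in mm, then the turn about the tool's z in degrees, then the finger opening in mm, from 0 to 87.8. A call has 1 to 12 rows; each row shifts and turns the commanded pose from where the row before left it, along the tool's axes as they then stand; what a row does not reach is not made up. A row lasts 1/8 s, in which the tool goes at most 62.5 mm and 10.7 degrees, less where a joint would pass 70% of its speed; a pose out of reach is approached as far as the arm can. A call is refused whole if a number of a shift passes 62.5 or a number of a turn 10.7, either way. A call with a gripper value outside its range is refused whole. The fingers move at their own pace and stop on an object; the grip force is fixed at half the most. Time passes only in rows, so rows that do not move let the fingers close. It gives the time, the measured TCP pose, the force and the opening at its end, in the units of the state.
- env.get_obs(): the state, without advancing time (a new reading comes with each control period).
- env.snapshot(name): name is "scene" or "top"; returns a dict with "img" (480x640x3 uint8, red, green, blue), "K" (3x3 intrinsics, pixels), "R" (3x3) and "t" (3): a world point X has camera coordinates R X + t. Camera axes: x right, y down, z forward; pixel columns grow to the right and rows downward; lengths in m; the calibration is good to about 2 mm. A picture is of the moment at which its call begins. There is no depth.
- env.sign_off(): hands the job in, once; it reports no verdict.
The state is a dict: "time": time; "joint_pos": joint angles; "qd": joint speeds; "tau": joint torques, N m; "tool_pos": TCP position; "tcp_rot": TCP orientation; "contact_force": force on the tool from outside, world axes, zero at the start; "ft_torque": the same for the moment, N m; "width": opening from 0.0 (shut) to 1.0 (fully open).
Only numpy, scipy, OpenCV 4.12 (cv2) and the standard library are available. Lean on these libraries where they do the work, as an engineer would, in place of code of your own. Each camera call takes 0.05 s, during which the arm holds its last target.

## Task

Pick up the handheld meter with the round dial (the longer of the two handheld instruments) and lay it on the narrow sloping rest, screen side up, so that it can be read from the robot's side: its socket end down at the lip, lying flat along the bar and centred across it. Leave it resting there on its own, and do not disturb the smaller tester, which has no dial.

Things in the scene. Friction and masses are not known exactly. Their poses are not given: they have to be found in the camera images.
- meter_mid (a point): Centre of the handheld meter: a loose grey plastic box with black ends, 140 mm long (x), 58 mm wide (y), 32 mm thick (z), about 0.28 kg, lying screen up on the bench. x points from the end with three sockets to the screen end, y across, z out of the face with the screen and round dial (these stand up to 5 mm proud, for looks only). Grip it across its width at the middle.
- rest: The meter rest, fixed to the bench: an aluminium bar 36 mm wide, 8 mm thick, its flat upper face 120 mm long, sloping up at 20 degrees, on a 22 mm square post over a dark base plate 110 x 90 x 8 mm. A black lip 12 mm high closes its low end, nearer the robot. Origin: under the middle of the base plate, on the bench; x level, away from the lip; z up.
- rest_lip (a point): Point on the bar's upper face where it meets the lip, mid-width, 65 mm above the bench. x up the slope away from the lip, y across (level), z square out of the face. A meter lying flat with its foot touching the lip has its centre at x 70, y 0, z 16 mm here. It does not slide down by itself. Fingers on the meter's sides pass beside the bar; its top end overhangs the bar's high end.
- tester_mid (a point): Centre of the smaller handheld tester, a bystander in the same grey plastic: 95 mm long (x) by 46 mm wide (y) by 26 mm thick (z), with a screen and two small round buttons but no dial, loose on the bench. Leave it where it is.
Not all that is in view belongs to the job. Leave any orange look-alike of the part that bears meter_mid alone. What is shaped like the rest but yellow is not meant.

How it is judged:
At the end, for the whole second after the job is handed in: The meter lies still on the sloping bar, screen side up and flat on it (within about 6 degrees), its socket end towards the lip with a gap of at most 18 mm, its centre within 14 mm of the bar's centre line and its length along the bar within about 11 degrees (x of rest_lip in the frame of meter_mid between -0.088 and -0.065 m and y of meter_mid in the frame of rest_lip between -0.014 and 0.014 m and z of meter_mid in the frame of rest_lip below 0.021 m and z of rest_lip in the frame of meter_mid below 0 m and angle between the z axis of meter_mid and the z axis of rest_lip, either way round below 0.1 rad and angle between the x axis of meter_mid and the x axis of rest_lip, either way round below 0.2 rad and linear speed of meter below 0.02 m/s); the robot touches nothing.
It fails at once if the smaller tester is moved by more than 25 mm (distance of tester_mid from where it was at the start of the episode above 0.025 m).
It also fails if it takes over 35 s, if anything falls off the work surface, if the arm or the gripper's body presses on something with over 40 N, if the wrist force passes 120 N, or if a joint passes its speed limit or range.

## Working session

There is one attempt and no reset: what is moved stays moved. The work goes in short steps, Python scripts to look and compute and a tool call to move; the robot and the scene stay as the last step left them, time stands still between calls to the robot, and variables do not carry over. Pictures are saved under pics/ and viewed, and the job is handed in when it is done.

Besides the shell and the picture viewer there is one more tool, called after ">>>" by a JSON object that holds its "api" and its "payload", one argument or row to a line. carry_out: Moves the arm, as the interface text tells. Its arguments: {"type":"object","properties":{"motion":{"type":"array","items":{"type":"array","items":{"type":"number"}}}},"required":["motion"]}

```bash
mkdir -p pics; python3 - <<'E'
from bench import env
import cv2
o=env.get_obs();print(o)
for n in("scene","top"):
    s=env.snapshot(n);cv2.imwrite(f"pics/{n}0.png",s["img"][:,:,::-1]);print(n,s["K"].tolist(),s["R"].tolist(),s["t"].tolist())
E
```

```text
{'time': 0.0, 'joint_pos': array([ 1.12826409e+00,  9.18497438e-02,  1.23189140e+00,  9.55354188e-06,
        1.81976096e+00, -5.67032884e-02]), 'qd': array([ 1.05564835e-03, -2.17730520e-03, -1.83370531e-04,  4.69613823e-05,
        1.58433666e-03,  8.09495064e-04]), 'tau': array([-1.75175413e-03, -4.46465206e+01, -4.06442571e+01,  6.95815310e-02,
        2.95214960e-02, -1.46920875e-04]), 'tool_pos': array([0.22567323, 0.55563104, 0.2215092 ]), 'tcp_rot': array([-2.40336807e-04,  1.91718878e-01,  9.81449418e-01, -9.23993435e-04]), 'contact_force': array([ 0.35363069, -0.59832889, -0.19170448]), 'ft_torque': array([0.0054112 , 0.03086254, 0.03659206]), 'width': 0.9993916240559981}
scene [[498.23970174478313, 0.0, 326.7832871989892], [0.0, 498.23970174478313, 242.20390534566383], [0.0, 0.0, 1.0]] [[0.8580604611923007, 0.5134466792598004, 0.010234866659608863], [0.3152620419043857, -0.5109171782462298, -0.7997333817636898], [-0.4053912799663229, 0.6894462593487577, -0.6002680781094994]] [-0.4470095641311161, -0.1348288180500328, 1.4613626954561052]
top [[469.4857376559571, 0.0, 319.61807258170774], [0.0, 469.4857376559571, 248.26569088433317], [0.0, 0.0, 1.0]] [[-0.010953375857736, -0.9998101451878814, 0.016115121368028826], [-0.9949094275424791, 0.009282311304092346, -0.10034475414265748], [0.10017611763497136, -0.017132199982519743, -0.9948222118445802]] [-0.052234482637425354, 0.5803967820963367, 1.0718387658195376]
```

View pics/scene0.png

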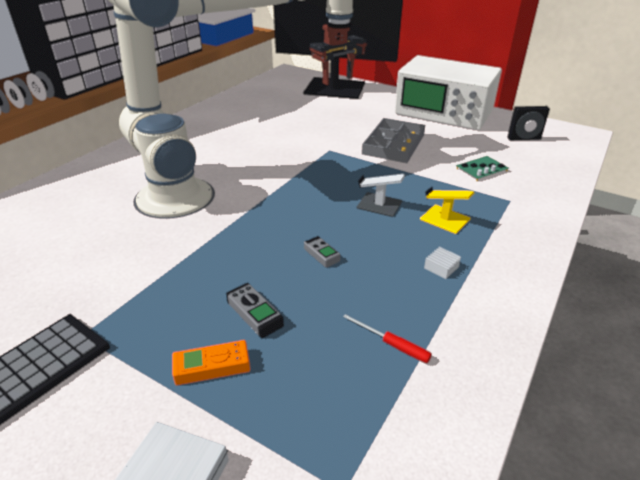

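View pics/top0.png

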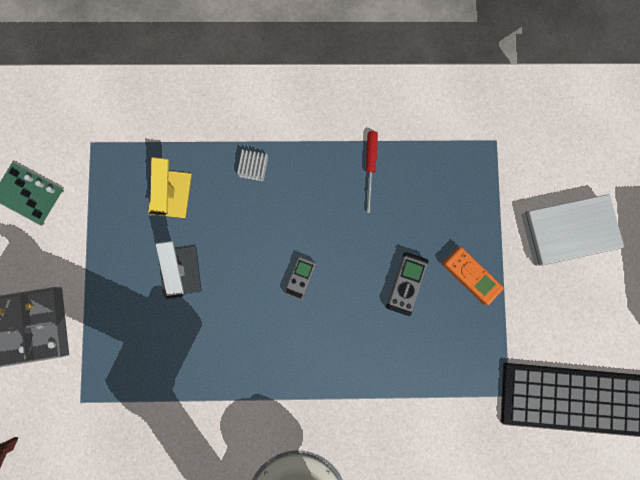

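```bash
python3 - <<'E'
import cv2,numpy as np
a=cv2.imread("pics/top0.png")
c=lambda x,y,w,h:cv2.resize(a[y:y+h,x:x+w],(400,400),interpolation=cv2.INTER_CUBIC)
cv2.imwrite("pics/z.png",np.hstack([c(130,220,80,80),c(367,243,80,80)]))
b=cv2.imread("pics/scene0.png")
c=lambda x,y,w,h:cv2.resize(b[y:y+h,x:x+w],(400,400),interpolation=cv2.INTER_CUBIC)
cv2.imwrite("pics/z2.png",np.hstack([c(340,155,80,80),c(215,270,80,80)]))
E
```

```text
(no output)
```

View pics/z.png

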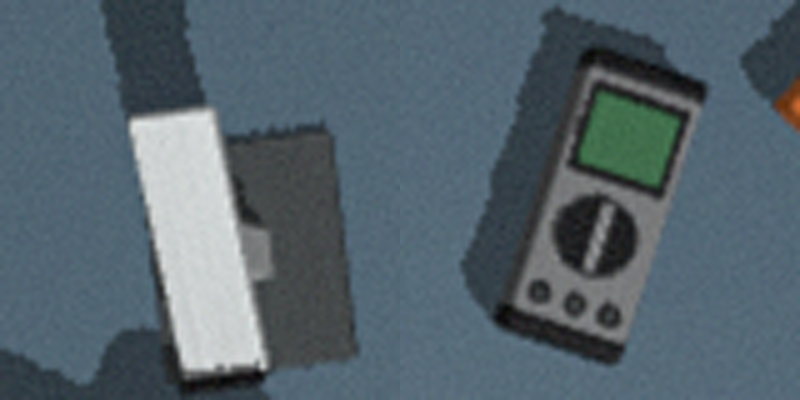

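View pics/z2.png

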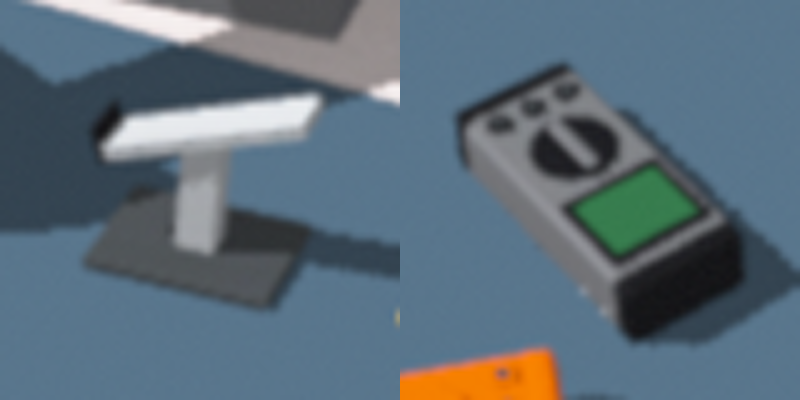

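```bash
cat > h.py <<'E'
import numpy as np, cv2
from bench import env
def ray(s,uv):
    d=s["R"].T@np.linalg.solve(s["K"],np.array([uv[0],uv[1],1.]));return -s["R"].T@s["t"],d
def onz(s,uv,z):
    c,d=ray(s,uv);return c+d*(z-c[2])/d[2]
def tri(s1,u1,s2,u2):
    c1,d1=ray(s1,u1);c2,d2=ray(s2,u2)
    A=np.stack([d1,-d2],1);k=np.linalg.lstsq(A,c2-c1,rcond=None)[0]
    p,q=c1+k[0]*d1,c2+k[1]*d2;return (p+q)/2,np.linalg.norm(p-q)
def proj(s,X):
    p=s["K"]@(s["R"]@np.array(X)+s["t"]);return p[:2]/p[2]
E
python3 - <<'E'
from h import *
np.set_printoptions(precision=4,suppress=True)
T=env.snapshot("top");S=env.snapshot("scene")
z=lambda x,y,ox,oy:(ox+x/5-.4,oy+y/5-.4)
mt=[z(*p,367,243) for p in[(190,50),(307,88),(222,360),(103,318)]]  # FL FR NR NL
P=[onz(T,u,.032) for u in mt]
print("meter corners",*P);print([np.linalg.norm(P[i]-P[(i+1)%4]) for i in range(4)]);print("mid",np.mean(P,0))
d=(P[0]+P[1]-P[2]-P[3]);print("yaw",np.degrees(np.arctan2(d[1],d[0])))
ms=[z(*p,215,270) for p in[(313,255+30),(340,220),(167,65),(60,118)]]
# screen centre triang
bt=[z(*p,130,220) for p in[(130,118),(215,107),(266,368),(183,377)]]
for h,ii in((.106,(0,1)),(.065,(2,3))):
    print("bar",h,[onz(T,bt[i],h) for i in ii])
bs=[z(*p,340,155) for p in[(322,95),(303,135),(102,158),(120,113)]]
# scene: high far-left?, low near, 
H=[onz(T,bt[i],.106) for i in (0,1)];L=[onz(T,bt[i],.065) for i in(2,3)]
for X in H+L: print("proj scene crop",(proj(S,X)-[340,155]+.4)*5)
a=(H[0]+H[1]-L[0]-L[1])/2;print("bar axis",a,np.degrees(np.arctan2(a[1],a[0])),np.linalg.norm(a),"widths",np.linalg.norm(H[0]-H[1]),np.linalg.norm(L[0]-L[1]),"lipmid",(L[0]+L[1])/2)
B=[onz(T,z(*p,130,220),.008) for p in[(330,130),(357,352)]];d=B[0]-B[1];print("base right edge",*B,np.linalg.norm(d),np.degrees(np.arctan2(d[1],d[0])))
E
```

```text
meter corners [ 0.5675 -0.2573  0.032 ] [ 0.5491 -0.3118  0.032 ] [ 0.4233 -0.268   0.032 ] [ 0.4432 -0.2132  0.032 ]
[np.float64(0.05751168520331285), np.float64(0.13326050869027023), np.float64(0.05825788148505597), np.float64(0.1319076845433677)]
mid [ 0.4958 -0.2626  0.032 ]
yaw -19.363046723406423
bar 0.106 [array([0.5865, 0.2995, 0.106 ]), array([0.591 , 0.2628, 0.106 ])]
bar 0.065 [array([0.4781, 0.2498, 0.065 ]), array([0.4745, 0.2867, 0.065 ])]
proj scene crop [320.8019  95.8377]
proj scene crop [300.7293 126.3765]
proj scene crop [ 99.7784 146.8075]
proj scene crop [124.3313 117.4329]
bar axis [0.1125 0.0128 0.041 ] 6.512935794748806 0.12044124712168627 widths 0.036926048091246756 0.03705137359421098 lipmid [0.4763 0.2683 0.065 ]
base right edge [0.5912 0.2371 0.008 ] [0.4856 0.2227 0.008 ] 0.10654901833492175 7.727958893889529
```

```bash
python3 - <<'E'
from h import *
T=env.snapshot("top");S=env.snapshot("scene")
for s,f in((S,"scene0"),(T,"top0")):
    a=cv2.resize(cv2.imread(f"pics/{f}.png"),None,fx=5,fy=5,interpolation=cv2.INTER_CUBIC)
    def box(c,yaw,pitch,l,w,h,col):
        cy,sy,cp,sp=np.cos(yaw),np.sin(yaw),np.cos(pitch),np.sin(pitch)
        X=np.array([cy*cp,sy*cp,sp]);Y=np.array([-sy,cy,0]);Z=np.cross(X,Y)
        for zz in(-1,1):
            q=[(proj(s,c+X*i*l/2+Y*j*w/2+Z*zz*h/2)+.5)*5 for i,j in((1,1),(1,-1),(-1,-1),(-1,1))]
            cv2.polylines(a,[np.int32(q)],True,col if zz>0 else (255,0,255),1)
    box(np.array([.4958,-.2626,.016]),np.radians(-19.4),0,.140,.058,.032,(0,255,255))
    y=np.radians(7.);p=np.radians(20)
    X=np.array([np.cos(y)*np.cos(p),np.sin(y)*np.cos(p),np.sin(p)]);Z=np.array([-np.sin(p)*np.cos(y),-np.sin(p)*np.sin(y),np.cos(p)])
    box(np.array([.4763,.2683,.065])+X*.06-Z*.004,y,p,.12,.036,.008,(0,0,255))
    def cr(X):
        u=proj(s,X)*5;x,y=int(u[0]),int(u[1]);return a[y-200:y+200,x-200:x+200]
    cv2.imwrite(f"pics/ov_{f}.png",np.hstack([cr([.5,-.26,.02]),cr([.53,.27,.06])]))
E
```

```text
(no output)
```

View pics/ov_scene0.png

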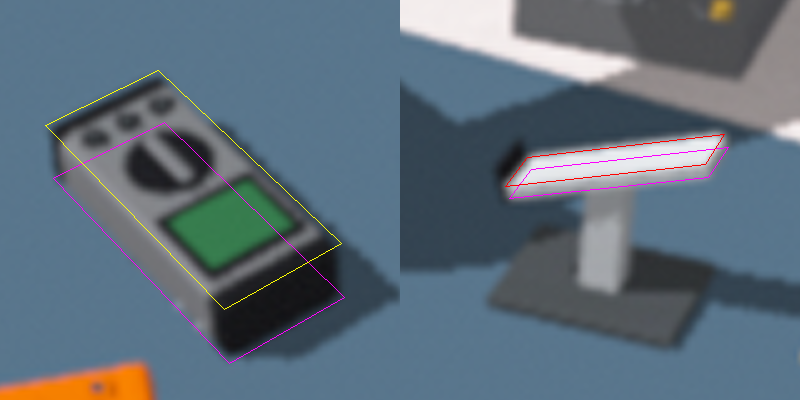

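View pics/ov_top0.png

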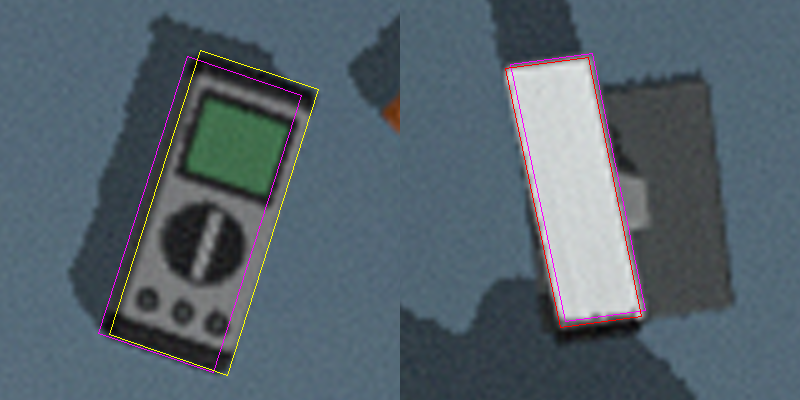

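>>> {"api": "carry_out", "payload": {
  "motion": [
    [-20,-24,0,0,87],
    [-38,-45,0,0,87],
    [-38,-45,0,0,87],
    [-38,-45,0,0,87],
    [-38,-45,0,0,87],
    [-38,-45,0,0,87],
    [-38,-45,0,0,87],
    [-38,-45,0,0,87],
    [-38,-45,0,0,87],
    [-38,-45,0,0,87],
    [-38,-45,0,0,87],
    [-38,-45,0,0,87]
  ]
}}

```text
time: 1.8
tool_pos: [0.4365, -0.0918, 0.2229]
tcp_rot: [0.0, 0.192, 0.981, 0.0]
contact_force: [0.8, -0.5, -0.2]
width: 0.989
```

```bash
cat >> h.py <<'E'
from scipy.spatial.transform import Rotation as Ro
def to(p,yaw):
    o=env.get_obs();w,x,y,z=o["tcp_rot"];R=Ro.from_quat([x,y,z,w]).as_matrix()
    d=R.T@(np.array(p)-o["tool_pos"])*1000
    cur=np.degrees(np.arctan2(R[1,0],R[0,0]));t=-((yaw-cur+90)%180-90)
    print("t",o["time"],"pos",o["tool_pos"].round(4),"yaw",round(cur,2),"shift",d.round(1),"turn",round(t,2),"w",o["width"]*88,"F",o["contact_force"].round(1),"q6",o["joint_pos"][5].round(2),"tilt",R[:,2].round(3))
E
python3 -c "
from h import *
to([.4965,-.2615,.004],-19.4)"
```

```text
t 1.8 pos [ 0.4365 -0.0918  0.2229] yaw 157.88 shift [-119.3 -134.7  218.9] turn -2.72 w 87.0356413839407 F [ 0.8 -0.5 -0.2] q6 -1.47 tilt [ 0.001 -0.    -1.   ]
```

>>> {"api": "carry_out", "payload": {
  "motion": [
    [-30,-34,0,-2.7,87],
    [-30,-34,0,0,87],
    [-30,-34,15,0,87],
    [-25,-27,35,0,87],
    [0,0,45,0,87],
    [0,0,40,0,87],
    [0,0,20,0,87],
    [0,0,0,0,87],
    [0,0,0,0,87]
  ]
}}

```text
time: 2.92
tool_pos: [0.5009, -0.2508, 0.0699]
tcp_rot: [0.001, 0.168, 0.986, -0.001]
contact_force: [1.0, -0.3, 1.4]
width: 0.986
```

```bash
python3 -c "
from h import *
to([.4965,-.2615,.004],-19.4)
for n in('scene','top'):
    s=env.snapshot(n);u=proj(s,[.5,-.26,.05]).astype(int);a=s['img'][u[1]-50:u[1]+50,u[0]-50:u[0]+50,::-1]
    cv2.imwrite(f'pics/a_{n}.png',cv2.resize(a,(500,500),interpolation=2))"
python3 -c "
import cv2,numpy as np
cv2.imwrite('pics/a.png',cv2.resize(np.hstack([cv2.imread('pics/a_scene.png'),cv2.imread('pics/a_top.png')]),(800,400)))"
```

```text
t 2.925 pos [ 0.5009 -0.2508  0.0699] yaw 160.61 shift [  0.8 -11.5  65.9] turn 0.01 w 86.80150025366635 F [ 1.  -0.3  1.4] q6 -1.76 tilt [ 0.003 -0.002 -1.   ]
```

View pics/a.png

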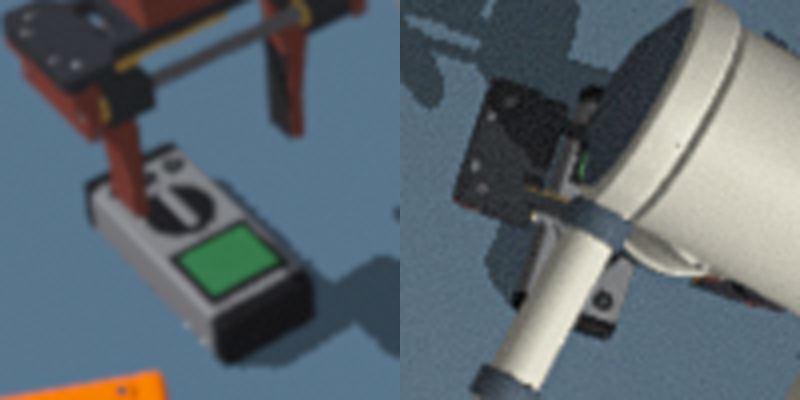

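>>> {"api": "carry_out", "payload": {
  "motion": [
    [1,-11.5,0,0,87],
    [0,0,20,0,87],
    [0,0,20,0,87],
    [0,0,15,0,87],
    [0,0,8,0,87],
    [0,0,0,0,87],
    [0,0,0,0,87]
  ]
}}

```text
time: 3.9
tool_pos: [0.4956, -0.2611, 0.0053]
tcp_rot: [0.001, 0.168, 0.986, -0.0]
contact_force: [0.5, 0.4, 0.2]
width: 0.994
```

```bash
python3 -c "
from h import *
to([.4965,-.2615,.004],-19.4)"
```

```text
t 3.9 pos [ 0.4956 -0.2611  0.0053] yaw 160.6 shift [-1.  -0.1  1.3] turn 0.0 w 87.45455339068405 F [0.5 0.4 0.2] q6 -1.78 tilt [ 0.001 -0.001 -1.   ]
```

Close and lift.

>>> {"api": "carry_out", "payload": {
  "motion": [
    [0,0,0,0,40],
    [0,0,0,0,40],
    [0,0,0,0,40],
    [0,0,0,0,40],
    [0,0,0,0,40],
    [0,0,-10,0,40],
    [0,0,-30,0,40],
    [0,0,-45,0,40],
    [0,0,-50,0,40],
    [0,0,-40,0,40],
    [0,0,0,0,40]
  ]
}}

```text
time: 5.28
tool_pos: [0.4965, -0.2615, 0.1836]
tcp_rot: [0.003, 0.168, 0.986, -0.001]
contact_force: [0.5, -0.6, -3.4]
width: 0.66
```

```bash
python3 -c "
from h import *
to([.54,.277,.2],7)
for n in('scene','top'):
    s=env.snapshot(n);u=proj(s,[.5,-.26,.16]).astype(int);a=s['img'][max(0,u[1]-60):u[1]+60,u[0]-60:u[0]+60,::-1]
    cv2.imwrite(f'pics/b_{n}.png',cv2.resize(a,(400,400),interpolation=2))
cv2.imwrite('pics/b.png',np.hstack([cv2.imread('pics/b_scene.png'),cv2.imread('pics/b_top.png')]))"
```

```text
t 5.275 pos [ 0.4965 -0.2615  0.1836] yaw 160.61 shift [137.7 522.4 -17.9] turn -26.39 w 58.04562013507947 F [ 0.5 -0.6 -3.4] q6 -1.78 tilt [ 0.006 -0.003 -1.   ]
```

View pics/b.png

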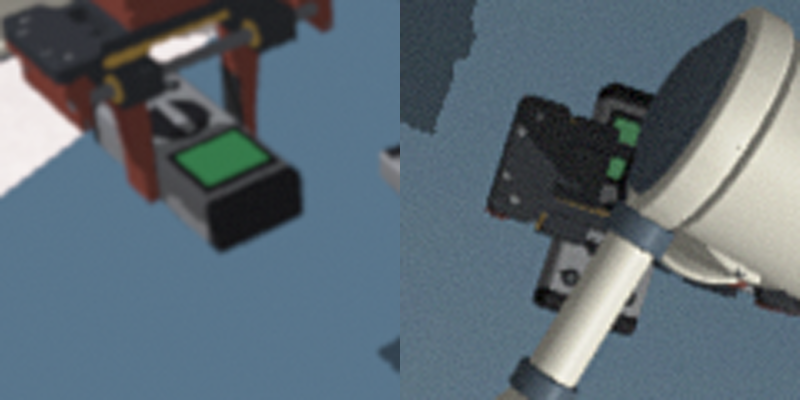

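>>> {"api": "carry_out", "payload": {
  "motion": [
    [6,25,-10,0,40],
    [12,45,-5,0,40],
    [12,45,0,0,40],
    [12,45,0,0,40],
    [14,52,0,0,40],
    [14,52,0,0,40],
    [14,52,0,0,40],
    [14,52,0,0,40],
    [14,52,0,0,40],
    [14,52,0,0,40],
    [12,35,0,0,40],
    [9,15,0,0,40]
  ]
}}

```text
time: 6.88
tool_pos: [0.5285, 0.2817, 0.1905]
tcp_rot: [-0.003, 0.168, 0.986, -0.002]
contact_force: [-0.4, -1.0, -4.1]
width: 0.662
```

>>> {"api": "carry_out", "payload": {
  "motion": [
    [0,0,0,-6,40],
    [0,0,0,-9,40],
    [0,0,0,-8,40],
    [0,0,0,-3.4,40],
    [0,0,0,0,40],
    [0,0,0,0,40]
  ]
}}

```text
time: 7.62
tool_pos: [0.5297, 0.2797, 0.1936]
tcp_rot: [-0.001, -0.06, 0.998, -0.0]
contact_force: [-0.4, 0.6, -4.5]
width: 0.66
```

```bash
cat > look.py <<'E'
import sys
from h import *
to([.539,.276,.125],7)
L=[]
for n in('scene','top'):
    s=env.snapshot(n);u=proj(s,[.54,.276,.1]).astype(int);a=s['img'][max(0,u[1]-50):u[1]+50,u[0]-50:u[0]+50,::-1]
    L.append(cv2.resize(a,(400,400),interpolation=2))
cv2.imwrite(f'pics/{sys.argv[1]}.png',np.hstack(L))
E
python3 look.py c
```

```text
t 7.625 pos [0.5297 0.2797 0.1936] yaw -173.11 shift [-8.9 -4.7 68.6] turn -0.11 w 58.04234812390572 F [-0.4  0.6 -4.5] q6 -1.26 tilt [-0.001 -0.001 -1.   ]
```

View pics/c.png

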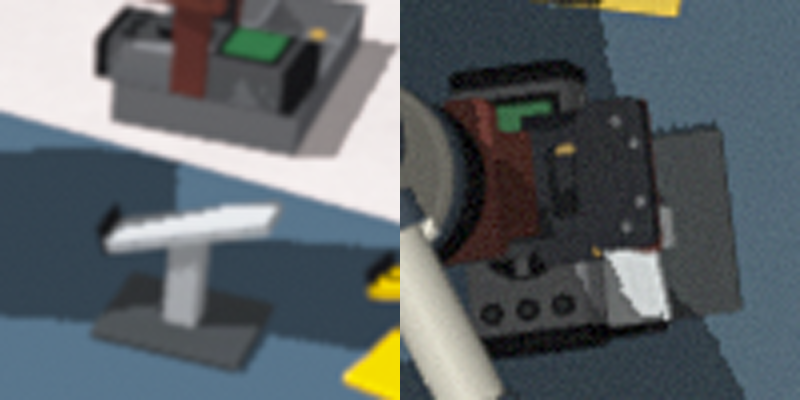

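>>> {"api": "carry_out", "payload": {
  "motion": [
    [-9,-4.5,10,-0.1,40],
    [0,0,20,0,40],
    [0,0,20,0,40],
    [0,0,15,0,40],
    [0,0,10,0,40],
    [0,0,0,0,40],
    [0,0,0,0,40]
  ]
}}

```text
time: 8.6
tool_pos: [0.5397, 0.2771, 0.1205]
tcp_rot: [0.001, -0.062, 0.998, 0.0]
contact_force: [0.1, 0.1, -3.0]
width: 0.656
```

```bash
python3 look.py d
```

```text
t 8.6 pos [0.5397 0.2771 0.1205] yaw -172.9 shift [ 0.9 -1.  -4.5] turn 0.1 w 57.70525099128525 F [ 0.1  0.1 -3. ] q6 -1.28 tilt [ 0.001  0.001 -1.   ]
```

View pics/d.png

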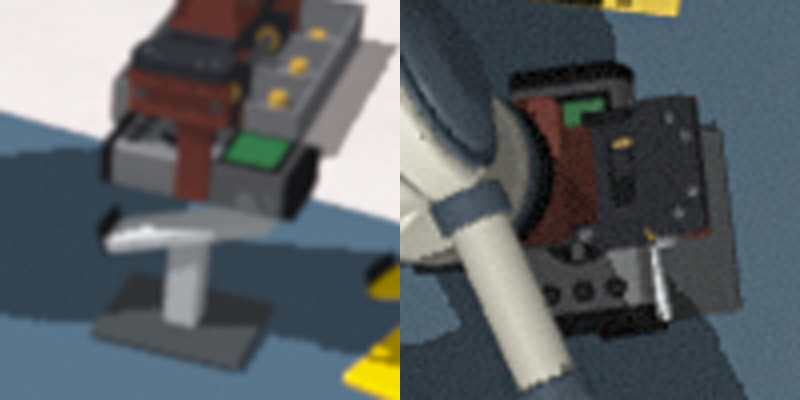

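```bash
python3 - <<'E'
from h import *
for n in('scene','top'):
    s=env.snapshot(n)
    u0=proj(s,[.54,.276,.1]).astype(int);a=s['img'][u0[1]-50:u0[1]+50,u0[0]-50:u0[0]+50,::-1]
    a=cv2.resize(a,(500,500),interpolation=2)
    y=np.radians(7.1);X=np.array([np.cos(y),np.sin(y),0]);Y=np.array([-np.sin(y),np.cos(y),0])
    c=np.array([.5397,.2771,.1205+.019-.0083])
    for zz in(-.016,.016):
        q=[(proj(s,c+X*i*.07+Y*j*.029+[0,0,zz])-u0+50.5)*5 for i,j in((1,1),(1,-1),(-1,-1),(-1,1))]
        cv2.polylines(a,[np.int32(q)],True,(0,255,255),1)
    cv2.imwrite(f'pics/e_{n}.png',cv2.resize(a,(400,400)))
cv2.imwrite('pics/e.png',np.hstack([cv2.imread('pics/e_scene.png'),cv2.imread('pics/e_top.png')]))
E
```

```text
(no output)
```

View pics/e.png

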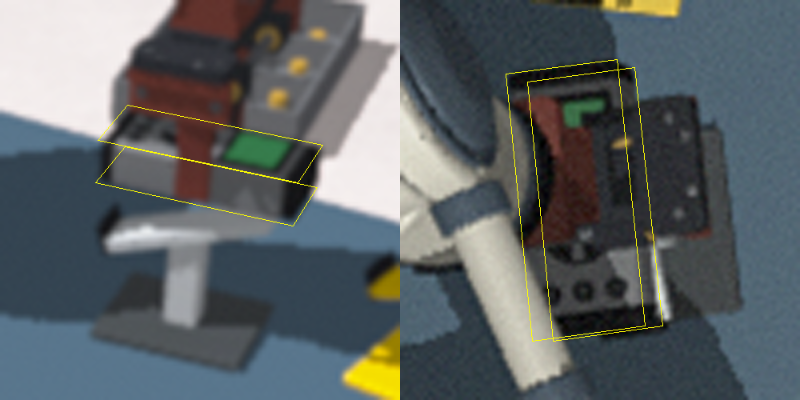

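>>> {"api": "carry_out", "payload": {
  "motion": [
    [0,-1,4,0,40],
    [0,0,4,0,40],
    [0,0,3,0,40],
    [0,0,3,0,40],
    [0,0,2,0,40],
    [0,0,0,0,40]
  ]
}}

```text
time: 9.55
tool_pos: [0.5393, 0.276, 0.1054]
tcp_rot: [0.0, -0.062, 0.998, 0.0]
contact_force: [-5.1, -1.6, 5.9]
width: 0.66
```

```bash
python3 look.py f
```

```text
t 9.55 pos [0.5393 0.276  0.1054] yaw -172.9 shift [  0.3   0.1 -19.6] turn 0.1 w 58.10517545858274 F [-5.1 -1.6  5.9] q6 -1.28 tilt [ 0.001  0.    -1.   ]
```

View pics/f.png

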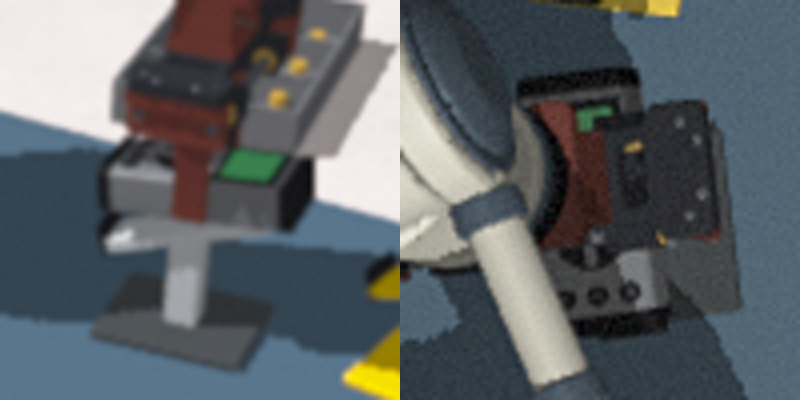

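It is contacting and starting to pivot (force reversed, about 10 N). I continue down.

>>> {"api": "carry_out", "payload": {
  "motion": [
    [0,0,2,0,40],
    [0,0,2,0,40],
    [0,0,2,0,40],
    [0,0,0,0,40]
  ]
}}

```text
time: 10.15
tool_pos: [0.5392, 0.2761, 0.0992]
tcp_rot: [0.0, -0.062, 0.998, 0.0]
contact_force: [-5.8, -1.4, 4.3]
width: 0.658
```

```bash
python3 look.py g
```

```text
t 10.15 pos [0.5392 0.2761 0.0992] yaw -172.89 shift [  0.2  -0.  -25.8] turn 0.11 w 57.92441782178012 F [-5.8 -1.4  4.3] q6 -1.28 tilt [ 0.001  0.    -1.   ]
```

View pics/g.png

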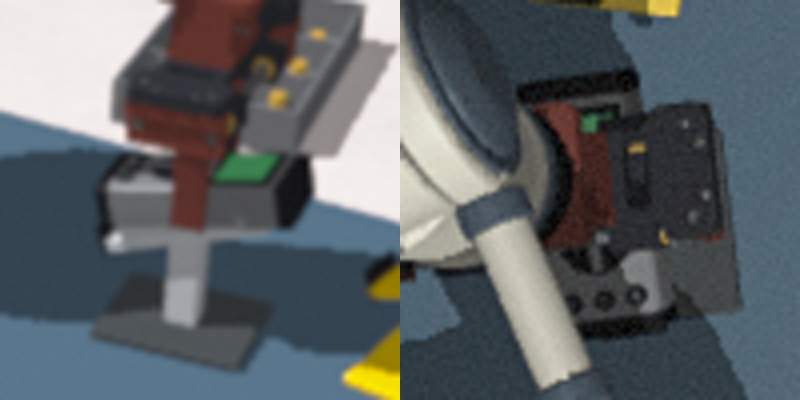

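>>> {"api": "carry_out", "payload": {
  "motion": [
    [0,0,2,0,40],
    [0,0,1.5,0,40],
    [0,0,0,0,40]
  ]
}}

```text
time: 10.62
tool_pos: [0.5393, 0.276, 0.0958]
tcp_rot: [0.0, -0.062, 0.998, 0.0]
contact_force: [-5.1, -2.4, 4.9]
width: 0.658
```

```bash
python3 look.py i
```

```text
t 10.625 pos [0.5393 0.276  0.0958] yaw -172.89 shift [  0.3   0.  -29.2] turn 0.11 w 57.88175797691553 F [-5.1 -2.4  4.9] q6 -1.28 tilt [ 0.001  0.    -1.   ]
```

View pics/i.png

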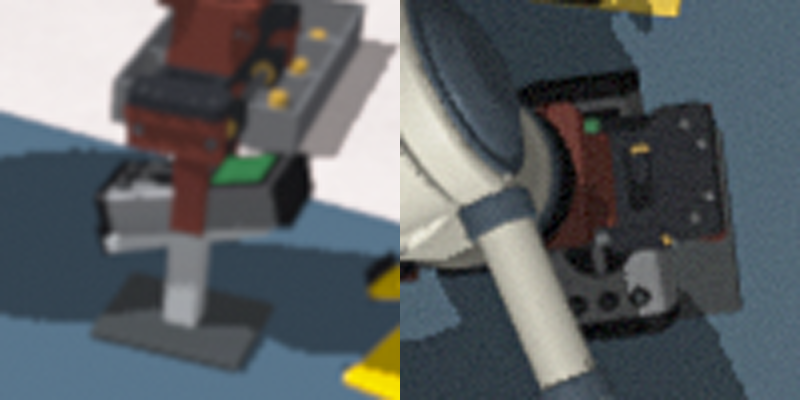

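>>> {"api": "carry_out", "payload": {
  "motion": [
    [0,0,1,0,40],
    [0,0,0.5,0,40],
    [0,0,0,0,40]
  ]
}}

```text
time: 11.1
tool_pos: [0.5393, 0.2761, 0.0944]
tcp_rot: [0.0, -0.062, 0.998, 0.0]
contact_force: [-5.9, -2.3, 5.0]
width: 0.658
```

>>> {"api": "carry_out", "payload": {
  "motion": [
    [0,0,1,0,40],
    [0,0,0.5,0,40],
    [0,0,0,0,40]
  ]
}}

```text
time: 11.48
tool_pos: [0.5394, 0.2761, 0.0929]
tcp_rot: [0.0, -0.062, 0.998, 0.0]
contact_force: [-5.2, -1.9, 5.0]
width: 0.655
```

```bash
python3 look.py j
```

```text
t 11.475 pos [0.5394 0.2761 0.0929] yaw -172.9 shift [  0.4   0.  -32.1] turn 0.1 w 57.653221163047746 F [-5.2 -1.9  5. ] q6 -1.28 tilt [ 0.001  0.001 -1.   ]
```

View pics/j.png

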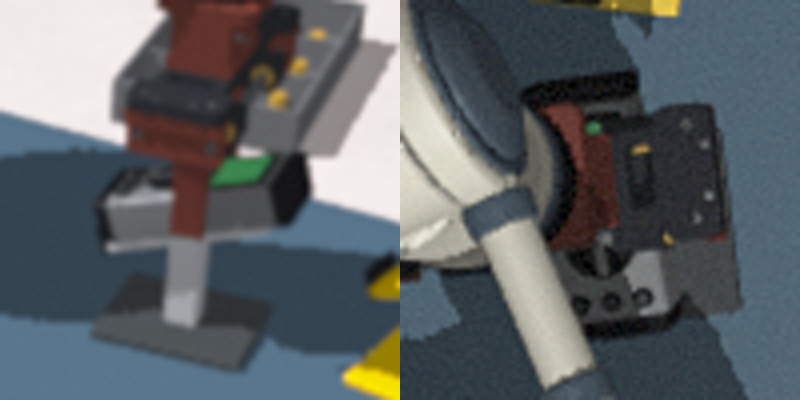

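>>> {"api": "carry_out", "payload": {
  "motion": [
    [0,0,1,0,40],
    [0,0,1,0,40],
    [0,0,0,0,40]
  ]
}}

```text
time: 11.95
tool_pos: [0.5395, 0.2761, 0.0918]
tcp_rot: [0.001, -0.062, 0.998, 0.0]
contact_force: [-5.5, -3.5, 8.2]
width: 0.663
```

```bash
python3 look.py k
```

```text
t 11.95 pos [0.5395 0.2761 0.0918] yaw -172.9 shift [  0.5   0.  -33.2] turn 0.1 w 58.38017939395981 F [-5.5 -3.5  8.2] q6 -1.28 tilt [ 0.001  0.001 -1.   ]
```

View pics/k.png

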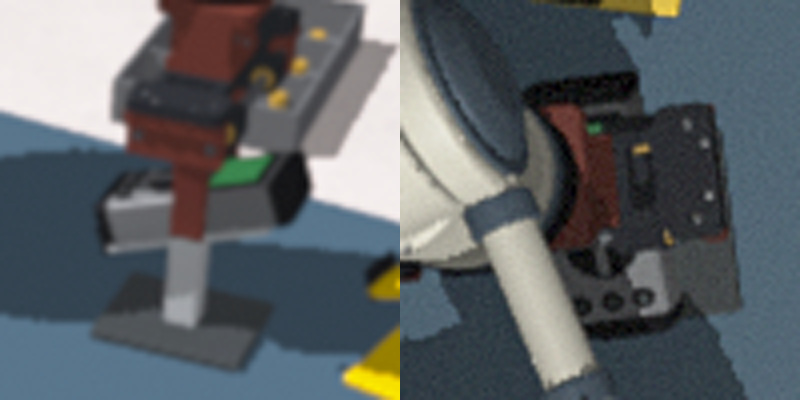

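>>> {"api": "carry_out", "payload": {
  "motion": [
    [0,0,0,0,61],
    [0,0,0,0,66],
    [0,0,0,0,75],
    [0,0,0,0,80],
    [0,0,0,0,80],
    [0,0,0,0,80]
  ]
}}

```text
time: 12.8
tool_pos: [0.5395, 0.2759, 0.0891]
tcp_rot: [-0.0, -0.062, 0.998, -0.0]
contact_force: [0.3, -0.8, 0.1]
width: 0.911
```

```bash
python3 look.py l
```

```text
t 12.8 pos [0.5395 0.2759 0.0891] yaw -172.9 shift [  0.5   0.1 -35.9] turn 0.1 w 80.19763042143646 F [ 0.3 -0.8  0.1] q6 -1.28 tilt [-0. -0. -1.]
```

View pics/l.png

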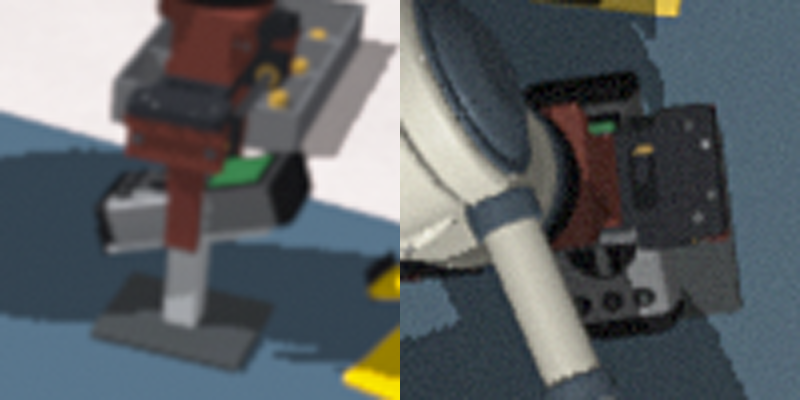

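>>> {"api": "carry_out", "payload": {
  "motion": [
    [0,0,-8,0,82],
    [0,0,-15,0,86],
    [0,0,-30,0,87],
    [0,0,-50,0,87],
    [0,0,-50,0,87],
    [0,-30,-20,0,87],
    [0,-50,0,0,87],
    [0,-55,0,0,87],
    [0,-55,0,0,87],
    [0,-55,0,0,87],
    [0,-40,0,0,87],
    [0,0,0,0,87]
  ]
}}

```text
time: 14.4
tool_pos: [0.5748, -0.0095, 0.2633]
tcp_rot: [0.001, -0.06, 0.998, -0.0]
contact_force: [-0.8, 1.1, -0.1]
width: 0.99
```

```bash
python3 look.py m; python3 - <<'E'
from h import *
for s_,n in(("scene","m_s"),("top","m_t")):
    s=env.snapshot(s_);cv2.imwrite(f"pics/{n}.png",s["img"][:,:,::-1])
    u0=proj(s,[.54,.276,.1]).astype(int);a=s['img'][u0[1]-50:u0[1]+50,u0[0]-50:u0[0]+50,::-1]
    a=cv2.resize(a,(400,400),interpolation=2)
    y=np.radians(7.);p=np.radians(20);X=np.array([np.cos(y)*np.cos(p),np.sin(y)*np.cos(p),np.sin(p)]);Y=np.array([-np.sin(y),np.cos(y),0]);Z=np.cross(X,Y)
    c=np.array([.4763,.2683,.065])+X*.076+Z*.016
    for zz in(-.016,.016):
        q=[(proj(s,c+X*i*.07+Y*j*.029+Z*zz)-u0+50.5)*4 for i,j in((1,1),(1,-1),(-1,-1),(-1,1))]
        cv2.polylines(a,[np.int32(q)],True,(0,255,255),1)
    cv2.imwrite(f'pics/n_{s_}.png',a)
cv2.imwrite('pics/n.png',np.hstack([cv2.imread('pics/n_scene.png'),cv2.imread('pics/n_top.png')]))
E
```

```text
t 14.4 pos [ 0.5748 -0.0095  0.2633] yaw -173.15 shift [  1.7 287.9 138.1] turn -0.15 w 87.1214304389928 F [-0.8  1.1 -0.1] q6 -1.77 tilt [ 0.001 -0.001 -1.   ]
```

View pics/m.png

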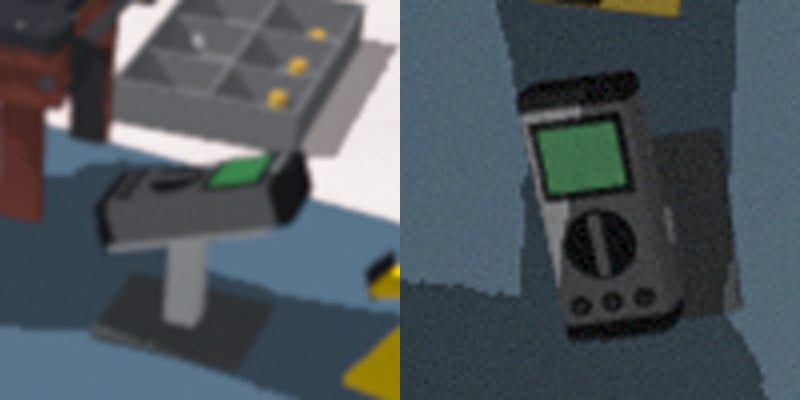

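View pics/n.png

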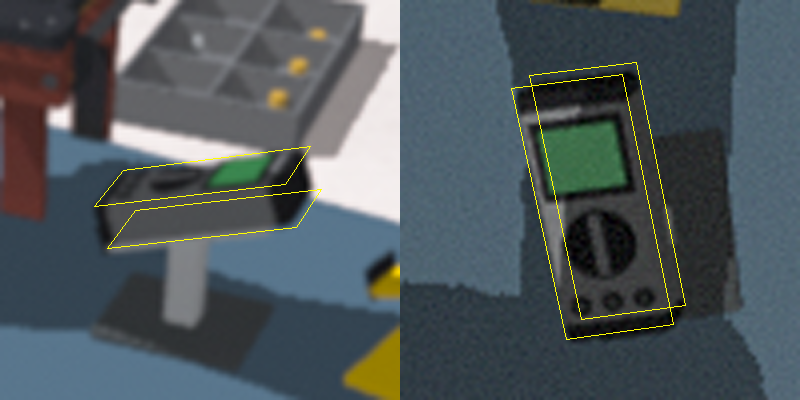

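View pics/m_t.png

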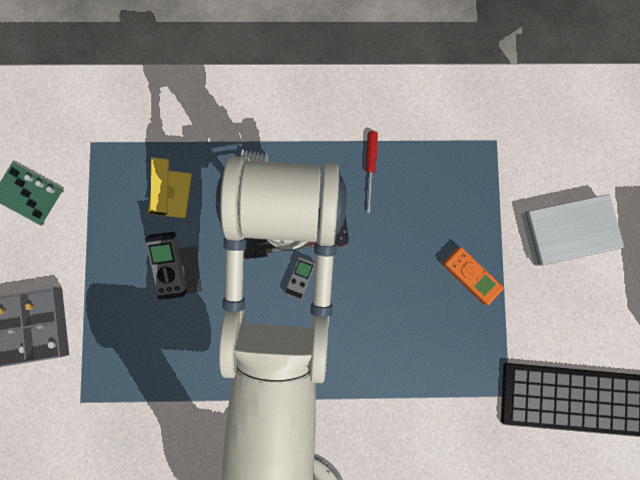

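```bash
python3 -c "
from bench import env
o=env.get_obs();print(o['time'],abs(o['qd']).max());print(env.sign_off())"
```

```text
14.6 0.00881128106387952
the job is handed in; nothing more can be done
None
```

I gripped the dial meter across its middle and carried it to the aluminium rest. I then pressed it gently onto the bar so that it pivoted in the fingers to the slope, released it and moved the arm clear. The job was handed in at 14.6 s; no verdict was reported.

**Last checks:**
- **Position:** In both views after release, the meter matched a box drawn flat on the 20° bar to within a few millimetres. It lies screen up with the sockets at the lip, its centre about 72 mm up from the lip and within about 3 mm of the centre line.
- **Forces:** Every wrist force reading stayed near 10 N or less, and the fingers were clear of everything at the end.
- **Tester:** It appears at the same pixels as at the start, about (300, 277) in the top view.

**What disagreed:**
- **Length:** The meter's top face measured about 132 mm in the top view instead of 140 mm, possibly because its ends are rounded.
- **Camera offset:** The two cameras differed by 2–3 mm at the meter's start pose, near the calibration limit of about 2 mm.
- **Tilt:** I judged flatness only by comparing the outline with the drawn box. I did not measure the angle separately.

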